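# Reset the tripped heater box through its recessed well

### The arm

A 7-joint arm with a two-finger parallel gripper is mounted at the origin on the work surface. World frame = base frame: x ahead of the robot, y to its left, z up, the work surface at z = 0. Lengths are in m, angles in rad, forces in N, time in s.
With the tool pointing down it reaches from about 0.425 to 0.8 m from the base axis. Payload 8.3 kg.
Tool frame: the origin (TCP) lies midway between the tips of the shut fingers; the grasp point (between the pads) lies 19 mm behind it; z points along the fingers, y is the direction in which the jaws open and shut (so a half turn about z gives the same grasp; the last joint's range is limited). The gripper opens to 85 mm and grips with 20 to 120 N. Pads are 22 mm wide; open, the fingers measure 114 mm over their backs; the gripper's body (76 mm by 85 mm) begins 54 mm behind the grasp point. The pads swing forward as they close: fully open they stand 13 mm farther back than shut.
Start: joints at [-1.222, 0.383, 0.016, 1.37, -0.006, 1.388, -0.046], TCP at [0.25, 0.573, 0.231] pointing down, gripper open.
Joint ranges: [-2.95, 2.95], [-0.25, 2.06], [-1.52, 1.56], [0.18, 2.33], [-1.44, 4.58], [0.02, 2.06], [-3.01, 3.01]. Speed limits (rad/s): [2.39, 2.39, 3.01, 3.01, 3.14, 3.14, 3.14].

### API

Orientations are given as a rotation vector (axis times angle).
In Python, from workcell import ctrl gives the robot as it stands.
- The arm moves only by the tool jog_arm, never from a script. Its argument "commands" is a list of rows, each a list of 5 numbers: the gripper command: -1 is shut, 1 is fully open, values between are in proportion, then the shift along the tool's x, y, z in m, then the turn about the tool's z in rad. A call has 1 to 8 rows; each row shifts and turns the commanded pose from where the row before left it, along the tool's axes as they then stand; what a row does not reach is not made up. A row lasts 1/8 s, in which the tool goes at most 62.5 mm and 10.7 degrees, less where a joint would pass 70% of its speed; a pose out of reach is approached as far as the arm can. A call with a gripper value outside its range is refused whole. The fingers move at their own pace and stop on an object; "newtons" is the grip in N (left out, the last holds). Time passes only in rows, so rows that do not move let the fingers close. It gives the time, the measured TCP pose, the force and the opening at its end, in the units of the state.
- ctrl.state(): the state, without advancing time (a new reading comes with each control period).
- ctrl.grab_frame(name): name is "scene" or "side" or "wrist"; returns the picture (400x640x3 uint8, red, green, blue); there is no depth.
- ctrl.get_calibration(name): a dict with "fx", "fy", "cx", "cy" (pixels), "xyz" and "attitude" of the camera in the world. Camera axes: x right, y down, z forward; pixel columns grow to the right and rows downward; lengths in m; the calibration is good to about 2 mm. A picture is of the moment at which its call begins: read the wrist's pose just before it. get_calibration takes no time and is no camera call; for the wrist camera it gives the pose at the moment of the call.
- ctrl.sign_off(): hands the job in, once; it reports no verdict.
The state is a dict: "time": time; "q": joint angles; "qvel": joint speeds; "effort": joint torques, N m; "ee_pos": TCP position; "orientation": TCP orientation; "contact_force": force on the tool from outside, world axes, zero at the start; "torque": the same for the moment, N m; "grip_width": opening from 0.0 (shut) to 1.0 (fully open).
Only numpy, scipy, OpenCV 4.12 (cv2) and the standard library are available. Lean on these libraries where they do the work, as an engineer would, in place of code of your own. Each camera call takes 0.05 s, during which the arm holds its last target. There are 200 camera calls.

### The job

The forming heater with the red lamp has tripped. On that box push the blue dust cover fully open, reach a fingertip into the well and press the sunken orange key fully down, hold it there for one second, let it spring back, then push the cover fully shut again. Leave the green-lamp box's cover and key alone, and do not move, tip or pick up the jar, bowl, brush or scraper.

Things in the scene. Friction and masses are not known exactly. Their poses are not given: they have to be found in the camera images.
- red_box: the tripped box, with the red lamp: aluminium reset box fixed to the bench, 140 (its x) by 210 (its y) by 60 mm high, origin at the centre of its underside, z up. The red dome lamp, 28 mm wide and 16 mm tall, stands on the top face at x=+50, y=+60 mm. Two 5 mm high, 4 mm wide guide rails run along y on the top at x=-67.5 and x=+27.5 mm. Left and right boxes may trade places from run to run, the box can be turned by up to 0.3 rad.
- red_well (a point): centre of the mouth of the square well in the red-lamp box, in the plane of the top face (box frame x=-20, y=-45, z=60 mm), axes as the box's. The well is 46 by 46 mm and 22 mm deep with a black floor; hidden while the cover is shut.
- red_key_top (a point): centre of the top of the orange round key, 30 mm wide, in the middle of that well. Released, it lies 14 mm below the top face, fully pressed 19 mm below it.
- red_key (a joint): how far the red-lamp box's key is pressed, m: 0 released, 0.005 fully down. Spring: 1.4 N to start, 4.5 N fully down; it comes back up when let go.
- red_cover_top (a point): centre of the top of the red-lamp box's blue sliding dust cover with three white stripes, a solid plate 90 by 90 mm and 18 mm thick, lying 0.5 mm over the top face (its top is 18.5 mm above the face), axes as the box's. Too wide to grasp: push on its upright end faces, 45 mm from this point along the box's -y (to open) or +y (to shut).
- red_cover (a joint): slide of that cover along the box's +y, m: 0 fully shut (centred over the well), 0.085 fully open against its stop (nearest end then 40 mm from the well's centre). Starts shut or up to 0.018 ajar. About 2 N of friction; it stays where it is left.
- green_box: the healthy box, with the green lamp: aluminium reset box fixed to the bench, 140 (its x) by 210 (its y) by 60 mm high, origin at the centre of its underside, z up. The green dome lamp, 28 mm wide and 16 mm tall, stands on the top face at x=+50, y=+60 mm. Two 5 mm high, 4 mm wide guide rails run along y on the top at x=-67.5 and x=+27.5 mm. Left and right boxes may trade places from run to run, the box can be turned by up to 0.3 rad.
- green_well (a point): centre of the mouth of the square well in the green-lamp box, in the plane of the top face (box frame x=-20, y=-45, z=60 mm), axes as the box's. The well is 46 by 46 mm and 22 mm deep with a black floor; hidden while the cover is shut.
- green_key_top (a point): centre of the top of the orange round key, 30 mm wide, in the middle of that well. Released, it lies 14 mm below the top face, fully pressed 19 mm below it.
- green_key (a joint): how far the green-lamp box's key is pressed, m: 0 released, 0.005 fully down. Spring: 1.4 N to start, 4.5 N fully down; it comes back up when let go.
- green_cover_top (a point): centre of the top of the green-lamp box's blue sliding dust cover with three white stripes, a solid plate 90 by 90 mm and 18 mm thick, lying 0.5 mm over the top face (its top is 18.5 mm above the face), axes as the box's. Too wide to grasp: push on its upright end faces, 45 mm from this point along the box's -y (to open) or +y (to shut).
- green_cover (a joint): slide of that cover along the box's +y, m: 0 fully shut (centred over the well), 0.085 fully open against its stop (nearest end then 40 mm from the well's centre). Starts shut or up to 0.018 ajar. About 2 N of friction; it stays where it is left.
- jar: loose blue jar with white cap, 56 mm wide, 75 mm tall, origin at the centre of its foot; stands beyond (+x of) the red-lamp box
- bowl: loose small terracotta bowl, 70 mm wide, 40 mm tall, origin at the centre of its foot; stands beyond (+x of) the green-lamp box
- brush: loose brush 170 mm long lying roughly along y on the robot's side of the red-lamp box, handle along its -x
- scraper: loose spatula 170 mm long lying roughly along y on the robot's side of the green-lamp box, handle along its -x

How it is judged:
By the outcome, as a careful person would: the job done as asked, in the order asked, and still so for the second after the job is handed in, with the robot touching nothing.
It also fails if it takes over 51 s, if anything falls off the work surface, if the arm or the gripper's body presses on something with over 40 N, if the wrist force passes 120 N, or if a joint passes its speed limit or range.

## Working session

There is one attempt and no reset: what is moved stays moved. The work goes in short steps, Python scripts to look and compute and a tool call to move; the robot and the scene stay as the last step left them, time stands still between calls to the robot, and variables do not carry over. Pictures are saved under pics/ and viewed, on a budget of 10 in all, crops included, one or two more only if the job needs it, and the job is handed in when it is done.

Besides the shell and the picture viewer there is one more tool, called after "Request:" as name(argument=value, ...), one argument or row to a line, values as JSON. jog_arm: Moves the arm, as the interface text tells. Its arguments: {"type":"object","properties":{"commands":{"type":"array","items":{"type":"array","items":{"type":"number"}}},"newtons":{"type":"number"}},"required":["commands"]}

```bash
mkdir -p pics
python3 - <<'E'
from workcell import ctrl
import cv2
s=ctrl.state();print(s)
for n in("scene","side"):
    print(n,ctrl.get_calibration(n)); cv2.imwrite(f"pics/{n}0.png",ctrl.grab_frame(n)[:,:,::-1])
print(ctrl.get_calibration("wrist"))
E
```

```text
{'time': 0.0, 'q': array([-1.22193423,  0.38425033,  0.01641953,  1.37115692, -0.00629371,
        1.38821715, -0.04652822]), 'qvel': array([-0.00093069,  0.00052756,  0.00025006, -0.00097758, -0.00020464,
        0.00082488, -0.00048319]), 'effort': array([-4.86339522e-04, -6.27596354e+01,  8.44028816e-01, -3.71833098e+01,
        1.65060838e-02,  1.41835422e-02, -1.74893682e-05]), 'ee_pos': array([0.24993067, 0.57229644, 0.23027041]), 'orientation': array([-6.42172349e-01, -3.07490423e+00,  3.06456802e-03]), 'contact_force': array([ 0.68089316, -0.47835184,  0.33975455]), 'torque': array([ 0.04300744, -0.0001895 ,  0.00494938]), 'grip_width': 0.9984531694473873}
scene {'fx': 374.61959238738683, 'fy': 374.61959238738683, 'cx': 320.32265883536735, 'cy': 192.89000126972172, 'xyz': array([0.88965542, 0.18016192, 0.66007937]), 'attitude': array([-1.34503383, -2.43439495,  0.68183275])}
side {'fx': 405.4368971562829, 'fy': 405.4368971562829, 'cx': 321.08117897534777, 'cy': 196.08777118383398, 'xyz': array([ 0.3642913 , -0.78141315,  0.53030489]), 'attitude': array([-2.08272211,  0.27830763, -0.19413372])}
{'fx': 283.7021798039069, 'fy': 283.7021798039069, 'cx': 319.5521590007717, 'cy': 200.1602463781836, 'xyz': array([0.1746674 , 0.60588152, 0.37269274]), 'attitude': array([2.38974153, 1.56502274, 0.2570867 ])}
```

View pics/scene0.png

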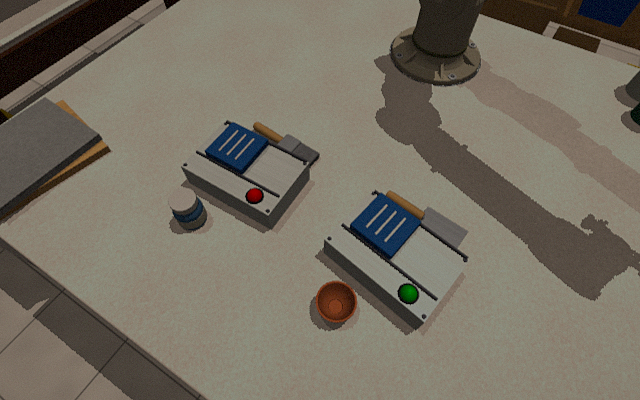

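View pics/side0.png

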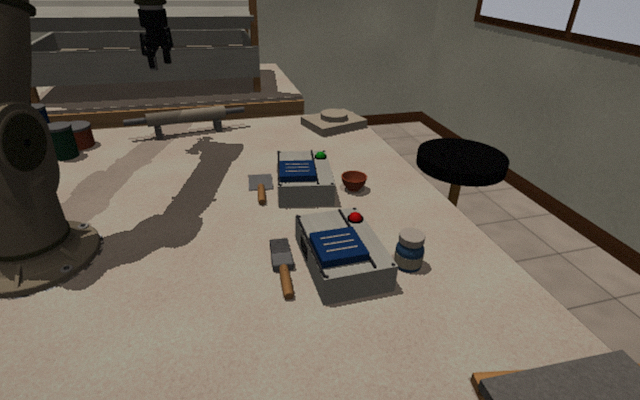

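The scene view shows the red-lamp box on the left of the picture: lamp (255,196), blue cover (237,147), jar (187,210). In the side view the lamp is at (355,217) and the cover at (340,245). I'll measure the lamp and stripes in both views.

```bash
cat > h.py <<'E'
import numpy as np, cv2
from scipy.spatial.transform import Rotation as R
from workcell import ctrl
def cast(c,uv,z):
    uv=np.atleast_2d(uv).astype(float)
    d=np.c_[(uv[:,0]-c["cx"])/c["fx"],(uv[:,1]-c["cy"])/c["fy"],np.ones(len(uv))]@R.from_rotvec(c["attitude"]).as_matrix().T
    return c["xyz"]+d*((z-c["xyz"][2])/d[:,2])[:,None]
def comps(m,amin=8):
    n,l,st,ce=cv2.connectedComponentsWithStats(m.astype(np.uint8))
    return [(int(st[i,4]),ce[i],l==i) for i in range(1,n) if st[i,4]>=amin]
def masks(img):
    h=cv2.cvtColor(img,cv2.COLOR_RGB2HSV);H,S,V=[h[:,:,i].astype(int) for i in range(3)]
    return dict(red=((H<5)|(H>175))&(S>200)&(V>60),blue=(H>100)&(H<125)&(S>130)&(V>35))
def look(n,img,c,box=None):
    m=masks(img)
    for a,ce,_ in comps(m["red"],15): print(n,"red",a,ce.round(1),cast(c,ce,.067)[0].round(4))
    for a,ce,k in comps(m["blue"],300):
        hull=cv2.convexHull(np.argwhere(k)[:,::-1].astype(np.int32))
        f=np.zeros(k.shape,np.uint8);cv2.fillConvexPoly(f,hull,1)
        st=comps((f>0)&(~k)&(img.min(2)>90),8)
        print(n,"blue",a,ce.round(1))
        for sa,sc,sk in st:
            p=cast(c,np.argwhere(sk)[:,::-1],.0785)[:,:2];q=p-p.mean(0);w,v=np.linalg.eigh(q.T@q/len(q))
            print("   stripe",sa,sc.round(1),p.mean(0).round(4),"dir deg",np.degrees(np.arctan2(v[1,1],v[0,1])).round(1),"len",np.sqrt(12*w[1]).round(4))
        ap=cv2.approxPolyDP(hull,4,True)[:,0]
        print("   hull",[(tuple(map(int,u)),tuple(map(float,cast(c,u,.0785)[0,:2].round(3)))) for u in ap])
E
python3 - <<'E'
from h import *
for n in("scene","side"): look(n,cv2.imread(f"pics/{n}0.png")[:,:,::-1],ctrl.get_calibration(n))
E
```

```text
scene red 147 [254.1 194.7] [ 0.643  -0.1082  0.067 ]
scene blue 816 [607.7  10.2]
   hull [((638, 2), (-0.402, 0.403)), ((619, 26), (-0.258, 0.377)), ((578, 13), (-0.258, 0.276)), ((586, 0), (-0.333, 0.281))]
scene blue 1365 [236.4 146.3]
   stripe 49 [227.8 140.1] [ 0.5738 -0.2241] dir deg -179.1 len 0.0547
   stripe 49 [236.2 143.9] [ 0.5726 -0.204 ] dir deg -179.2 len 0.0566
   stripe 52 [244.1 148.3] [ 0.5729 -0.184 ] dir deg -179.4 len 0.0605
   hull [((267, 139), (0.53, -0.16)), ((242, 171), (0.618, -0.154)), ((205, 150), (0.617, -0.246)), ((231, 123), (0.535, -0.247))]
scene blue 2015 [385.7 224.3]
   stripe 75 [376.4 215.5] [0.5667 0.1051] dir deg 170.1 len 0.0618
   stripe 76 [385.2 222.6] [0.571  0.1246] dir deg 169.8 len 0.061
   stripe 76 [394.7 229.4] [0.574  0.1444] dir deg 169.8 len 0.0593
   hull [((420, 221), (0.536, 0.175)), ((391, 256), (0.622, 0.161)), ((350, 225), (0.608, 0.075)), ((381, 193), (0.521, 0.091))]
side red 84 [354.8 216.7] [ 0.6413 -0.1151  0.067 ]
side blue 394 [296.6 168.9]
   stripe 8 [302.5 167. ] [0.5852 0.1185] dir deg 166.8 len 0.0201
   stripe 8 [292.5 171. ] [0.5557 0.1022] dir deg 166.8 len 0.0197
   hull [((315, 175), (0.604, 0.068)), ((280, 176), (0.52, 0.083)), ((280, 161), (0.537, 0.166)), ((312, 160), (0.619, 0.153))]
side blue 1128 [337.7 244.6]
   stripe 46 [335.  235.6] [ 0.5747 -0.1849] dir deg -179.4 len 0.0575
   stripe 50 [338.3 241.7] [ 0.5749 -0.2048] dir deg -179.3 len 0.0588
   stripe 50 [341.5 248. ] [ 0.5745 -0.2246] dir deg -178.9 len 0.0583
   hull [((368, 253), (0.616, -0.25)), ((322, 262), (0.529, -0.254)), ((310, 234), (0.53, -0.168)), ((352, 227), (0.616, -0.165))]
```

Both views agree: cover top at about (0.574,-0.204) with box yaw about 0.8° and lamp at (0.642,-0.112). That puts the slide at about 11 mm and the well at about (0.574,-0.217). Next I shut the gripper and turn so the jaws lie along the box's x.

Request:
jog_arm(
  commands=[
    [-1,0,0,0,0.164],
    [-1,0,0,0,0.164],
    [-1,0,0,0,0.164],
    [-1,0,0,0,0.164],
    [-1,0,0,0,0.164],
    [-1,0,0,0,0.164],
    [-1,0,0,0,0.161],
    [-1,0,0,0,0],
  ],
)

```text
time: 1.1
ee_pos: [0.2499, 0.5726, 0.2308]
orientation: [2.204, 2.238, -0.001]
contact_force: [0.3, 0.6, 0.5]
grip_width: -0.004
```

Request:
jog_arm(
  commands=[
    [-1,-0.05,0.02,0,0],
    [-1,-0.05,0.02,0,0],
    [-1,-0.05,0.02,0,0],
    [-1,-0.05,0.02,0,0],
    [-1,-0.05,0.02,0,0],
    [-1,-0.05,0.02,0,0],
    [-1,-0.05,0.02,0,0],
    [-1,-0.05,0.02,0,0],
  ],
)

```text
time: 2.1
ee_pos: [0.4161, 0.1733, 0.2314]
orientation: [2.201, 2.242, 0.001]
contact_force: [0.3, -0.0, -0.2]
grip_width: -0.001
```

Request:
jog_arm(
  commands=[
    [-1,-0.05,0.02,0,0],
    [-1,-0.05,0.02,0,0],
    [-1,-0.05,0.02,0,0],
    [-1,-0.05,0.02,0,0],
    [-1,-0.05,0.02,0,0],
    [-1,-0.05,0.02,0,0],
    [-1,-0.05,0.02,0,0],
    [-1,0,0,0,0],
  ],
)

```text
time: 3.1
ee_pos: [0.5599, -0.1784, 0.2305]
orientation: [2.209, 2.233, -0.006]
contact_force: [0.6, 0.4, 0.5]
grip_width: 0.0
```

Request:
jog_arm(
  commands=[
    [-1,-0.05,0.006,0,0],
    [-1,-0.05,0.006,0,0],
    [-1,-0.02,0,0,0],
    [-1,0,0,0,0],
  ],
)

```text
time: 3.6
ee_pos: [0.5735, -0.2939, 0.2309]
orientation: [-2.205, -2.237, 0.001]
contact_force: [0.5, -0.0, 0.5]
grip_width: -0.0
```

Run:
```python
from h import *
s=ctrl.state();print(s["ee_pos"],R.from_rotvec(s["orientation"]).as_matrix()[:,0])
c=ctrl.get_calibration("wrist");i=ctrl.grab_frame("wrist");cv2.imwrite("pics/w1.png",i[:,:,::-1]);look("wrist",i,c)
```

```text
[ 0.5735203  -0.29391319  0.23091902] [-1.41498151e-02  9.99899868e-01 -1.89050858e-04]
```

View pics/w1.png

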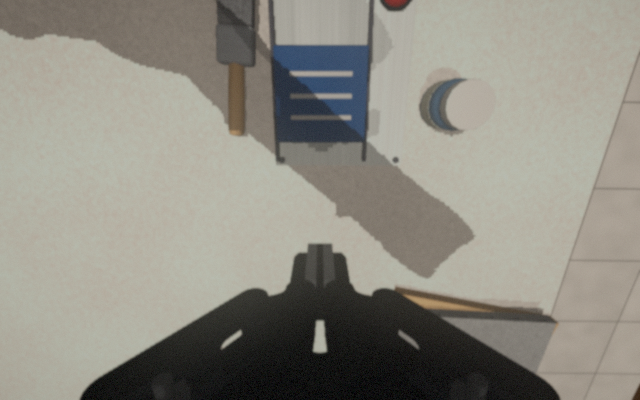

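The wrist view shows the cover at columns 275–369, rows 45–142. The stripes are at (321,73), (321,96) and (321,117), the near box edge is at about row 160, the jar at (465,105) and the brush at (238,70). I'll cast those pixels.

Run:
```python
from h import *
c=ctrl.get_calibration("wrist")
i=cv2.imread("pics/w1.png")[:,:,::-1].astype(int)
m=(i[:,:,2]-i[:,:,0]>40)
a,ce,k=max(comps(m,300),key=lambda t:t[0] if t[1][0]<400 else 0)
ct=np.argwhere(k)[:,::-1].astype(np.int32);r=cv2.boxPoints(cv2.minAreaRect(ct));print(a,ce)
for u in r: print(u.round(1),cast(c,u,.0785)[0].round(4))
for u in [(321,73),(321,96),(321,117)]: print("stripe",cast(c,u,.0785)[0].round(4))
for u in [(281,160),(364,160),(396,160)]: print("railend/screw",cast(c,u,.063)[0].round(4))
print("jar cap",cast(c,(470,104),.075)[0].round(3), "brush",cast(c,[(238,133),(235,0)],.01).round(3))
```

```text
3851 [331.46948844  74.97662945]
[272.5 132.5] [ 0.5261 -0.2371  0.0785]
[274.   45.4] [ 0.5303 -0.1582  0.0785]
[366.4  47. ] [ 0.616  -0.1581  0.0785]
[364.9 134.1] [ 0.6199 -0.2371  0.0785]
stripe [ 0.5743 -0.1809  0.0785]
stripe [ 0.5746 -0.2015  0.0785]
stripe [ 0.575  -0.2212  0.0785]
railend/screw [ 0.5318 -0.268   0.063 ]
railend/screw [ 0.6233 -0.2665  0.063 ]
railend/screw [ 0.6585 -0.2659  0.063 ]
jar cap [ 0.723 -0.206  0.075] brush [[ 0.472 -0.245  0.01 ]
 [ 0.479 -0.103  0.01 ]]
```

Request:
jog_arm(
  commands=[
    [-1,0.008,0.001,0.05,0],
    [-1,0.008,0,0.05,0],
    [-1,0,0,0.035,0],
    [-1,0,0,0.02,0],
    [-1,0,0,0.008,0],
    [-1,0,0,0,0],
  ],
)

```text
time: 4.4
ee_pos: [0.5755, -0.2767, 0.069]
orientation: [2.205, 2.237, 0.0]
contact_force: [0.6, -0.3, 0.1]
grip_width: -0.001
```

Request:
jog_arm(
  commands=[
    [-1,0.01,0,0,0],
    [-1,0.01,0,0,0],
    [-1,0.01,0,0,0],
    [-1,0.01,0,0,0],
    [-1,0.01,0,0,0],
    [-1,0,0,0,0],
  ],
)

```text
time: 5.15
ee_pos: [0.5745, -0.2249, 0.0679]
orientation: [-2.203, -2.238, -0.001]
contact_force: [0.5, -0.3, -1.1]
grip_width: 0.003
```

Request:
jog_arm(
  commands=[
    [-1,0.008,0,0,0],
    [-1,0.008,0,0,0],
  ],
)

```text
time: 5.4
ee_pos: [0.5737, -0.2108, 0.068]
orientation: [-2.207, -2.236, 0.001]
contact_force: [0.1, -2.4, -0.7]
grip_width: -0.003
```

Run:
```python
from h import *
print(ctrl.state()["contact_force"])
i=ctrl.grab_frame("side");cv2.imwrite("pics/s1.png",cv2.resize(i[150:310,240:440,::-1],None,fx=4,fy=3.7));look("side",i,ctrl.get_calibration("side"))
```

```text
[ 0.0907501  -2.44409359 -0.65699635]
side blue 432 [296.7 169.8]
   stripe 14 [295.5 163.6] [0.5724 0.1421] dir deg 166.8 len 0.0183
   stripe 9 [303. 167.] [0.5864 0.1182] dir deg 166.8 len 0.0226
   stripe 17 [292.3 170.6] [0.5557 0.1046] dir deg 163.7 len 0.022
   hull [((315, 175), (0.604, 0.068)), ((283, 180), (0.523, 0.061)), ((280, 161), (0.537, 0.166)), ((313, 161), (0.62, 0.147))]
```

View pics/s1.png

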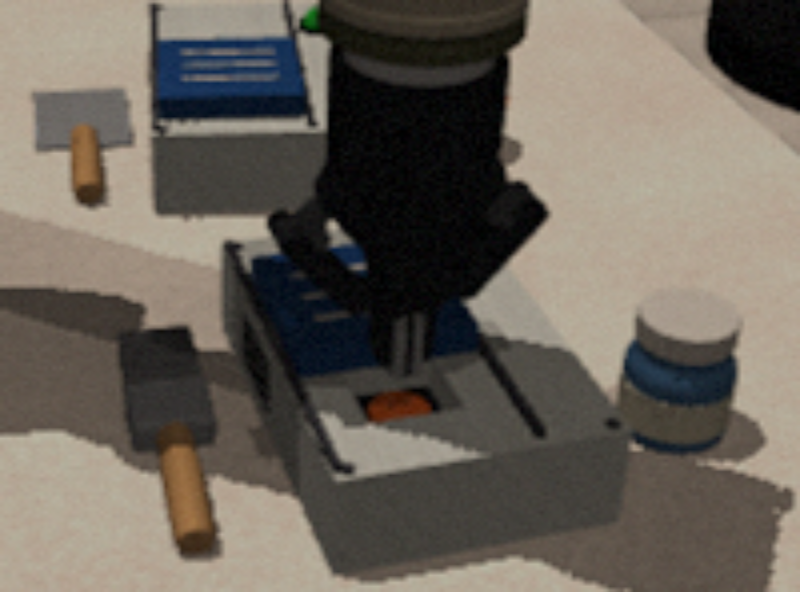

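The cropped side view shows the cover being pushed, with the orange key at crop (398,405) coming into view. The push force is about 2.4 N, which matches the stated friction. I'll continue to the stop, expected at TCP y≈-0.188.

Request:
jog_arm(
  commands=[
    [-1,0.007,0,0,0],
    [-1,0.006,0,0,0],
    [-1,0.004,0,0,0],
  ],
)

```text
time: 5.82
ee_pos: [0.5737, -0.1932, 0.0681]
orientation: [-2.205, -2.237, 0.0]
contact_force: [-0.4, -1.9, -1.2]
grip_width: 0.0
```

Request:
jog_arm(
  commands=[
    [-1,0.003,0,0,0],
  ],
)

```text
time: 5.95
ee_pos: [0.5736, -0.1905, 0.0681]
orientation: [-2.205, -2.237, 0.001]
contact_force: [-1.3, -2.2, -1.9]
grip_width: -0.002
```

Request:
jog_arm(
  commands=[
    [-1,0.002,0,0,0],
  ],
)

```text
time: 6.08
ee_pos: [0.5736, -0.1886, 0.0682]
orientation: [-2.206, -2.237, 0.0]
contact_force: [-0.4, -1.7, -0.6]
grip_width: 0.0
```

Request:
jog_arm(
  commands=[
    [-1,0.002,0,0,0],
  ],
)

```text
time: 6.2
ee_pos: [0.5737, -0.1868, 0.0682]
orientation: [-2.206, -2.237, 0.0]
contact_force: [-1.1, -2.3, -1.4]
grip_width: 0.004
```

Request:
jog_arm(
  commands=[
    [-1,0.002,0,0,0],
  ],
)

```text
time: 6.32
ee_pos: [0.5736, -0.1866, 0.0684]
orientation: [2.206, 2.234, -0.002]
contact_force: [0.5, -9.8, -6.3]
grip_width: 0.001
```

Request:
jog_arm(
  commands=[
    [-1,0.002,0,0,0],
  ],
)

```text
time: 6.45
ee_pos: [0.5736, -0.1864, 0.0685]
orientation: [2.206, 2.231, -0.005]
contact_force: [1.7, -15.2, -7.9]
grip_width: -0.004
```

The stop was reached: force rose to 15 N at y=-0.1865. I'll back off, rise and look into the well.

Request:
jog_arm(
  commands=[
    [-1,-0.012,0,0,0],
    [-1,-0.008,0,-0.03,0],
    [-1,-0.03,0,-0.05,0],
    [-1,-0.05,0,-0.04,0],
    [-1,-0.02,0,0,0],
    [-1,0,0,0,0],
  ],
)

```text
time: 7.2
ee_pos: [0.5749, -0.3036, 0.1879]
orientation: [2.208, 2.233, 0.0]
contact_force: [-0.4, 0.6, -0.6]
grip_width: -0.001
```

Run:
```python
from h import *
c=ctrl.get_calibration("wrist");i=ctrl.grab_frame("wrist");cv2.imwrite("pics/w2.png",i[:,:,::-1])
print(ctrl.state()["ee_pos"])
h=cv2.cvtColor(i,cv2.COLOR_RGB2HSV);o=(h[:,:,0]>3)&(h[:,:,0]<20)&(h[:,:,1]>180)&(h[:,:,2]>60)
for a,ce,k in comps(o,60): print("orange",a,ce,cast(c,ce,.046)[0].round(4))
s=ctrl.get_calibration("side");j=ctrl.grab_frame("side");look("side",j,s)
h=cv2.cvtColor(j,cv2.COLOR_RGB2HSV);o=(h[:,:,0]>3)&(h[:,:,0]<20)&(h[:,:,1]>180)&(h[:,:,2]>60)
for a,ce,k in comps(o,20): print("side orange",a,ce,cast(s,ce,.046)[0].round(4))
```

```text
[ 0.57533496 -0.30158359  0.18711324]
side red 45 [352.4 217.4] [ 0.6355 -0.1161  0.067 ]
side blue 488 [296.9 170.8]
   stripe 14 [295.5 163.6] [0.5724 0.1421] dir deg 166.8 len 0.0183
   stripe 14 [302.7 166.7] [0.5861 0.12  ] dir deg 170.0 len 0.0243
   stripe 18 [292.5 170.6] [0.5562 0.1046] dir deg 166.6 len 0.0226
   hull [((315, 180), (0.597, 0.043)), ((280, 180), (0.516, 0.062)), ((280, 161), (0.537, 0.166)), ((313, 161), (0.62, 0.147))]
side blue 877 [325.6 223.6]
   stripe 45 [324.3 215.5] [ 0.5748 -0.1121] dir deg -178.6 len 0.0607
   stripe 42 [325.9 220.9] [ 0.5724 -0.1321] dir deg -178.4 len 0.0565
   stripe 39 [330.8 226. ] [ 0.5766 -0.152 ] dir deg -179.1 len 0.0514
   hull [((354, 231), (0.615, -0.179)), ((309, 237), (0.525, -0.177)), ((301, 214), (0.53, -0.095)), ((339, 209), (0.612, -0.095))]
side orange 81 [338.9382716  259.12345679] [ 0.5739 -0.2159  0.046 ]
```

View pics/w2.png

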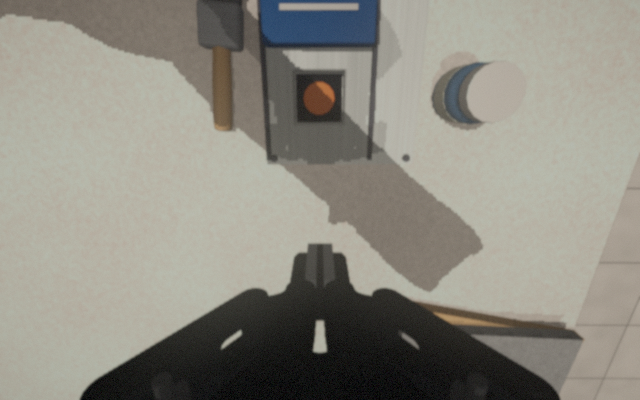

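The wrist view shows the well fully uncovered, columns 294–345 and rows 69–123, with the key at (319,98).

Run:
```python
from h import *
c=ctrl.get_calibration("wrist")
print(cast(c,(319.3,98),.046)[0],cast(c,[(294,69),(345,69),(345,123),(294,123)],.06).round(4))
s=ctrl.state();print(s["ee_pos"],s["contact_force"],R.from_rotvec(s["orientation"]).as_matrix()[:,0])
```

```text
[ 0.57454971 -0.21165884  0.046     ] [[ 0.5523 -0.1887  0.06  ]
 [ 0.5965 -0.188   0.06  ]
 [ 0.5985 -0.2332  0.06  ]
 [ 0.5517 -0.2339  0.06  ]]
[ 0.57569617 -0.30034511  0.18672503] [0.10864357 0.09381887 0.01756411] [-0.0149107   0.99988753  0.00161457]
```

Request:
jog_arm(
  commands=[
    [-1,0.045,0,0,0],
    [-1,0.04,0,0.02,0],
    [-1,0,0,0.04,0],
    [-1,0,0,0.04,0],
    [-1,0,0,0.02,0],
    [-1,0,0,0.012,0],
    [-1,0,0,0,0],
  ],
)

```text
time: 8.18
ee_pos: [0.5743, -0.2164, 0.0553]
orientation: [-2.205, -2.237, 0.0]
contact_force: [-0.4, 0.3, 0.9]
grip_width: -0.001
```

Request:
jog_arm(
  commands=[
    [-1,0,0,0.004,0],
    [-1,0,0,0.004,0],
    [-1,0,0,0,0],
  ],
)

```text
time: 8.55
ee_pos: [0.5742, -0.2166, 0.0474]
orientation: [-2.206, -2.237, -0.0]
contact_force: [0.6, -0.5, 1.2]
grip_width: 0.002
```

Request:
jog_arm(
  commands=[
    [-1,0,0,0.002,0],
    [-1,0,0,0.002,0],
  ],
)

```text
time: 8.8
ee_pos: [0.5745, -0.2167, 0.0436]
orientation: [2.205, 2.237, 0.0]
contact_force: [0.2, -0.2, 3.1]
grip_width: -0.002
```

Request:
jog_arm(
  commands=[
    [-1,0,0,0.002,0],
    [-1,0,0,0,0],
  ],
)

```text
time: 9.05
ee_pos: [0.5745, -0.2167, 0.0415]
orientation: [2.205, 2.237, 0.0]
contact_force: [-0.0, 0.9, 4.1]
grip_width: 0.002
```

Request:
jog_arm(
  commands=[
    [-1,0,0,0.002,0],
  ],
)

```text
time: 9.18
ee_pos: [0.5746, -0.2168, 0.0408]
orientation: [2.205, 2.237, 0.001]
contact_force: [-8.1, 4.7, 26.3]
grip_width: -0.004
```

Request:
jog_arm(
  commands=[
    [-1,0,0,0.002,0],
  ],
)

```text
time: 9.3
ee_pos: [0.5747, -0.2168, 0.0404]
orientation: [2.206, 2.237, 0.003]
contact_force: [-14.9, 7.9, 42.7]
grip_width: -0.003
```

The key is fully down: z=0.0408, with a sharp force rise. I'll ease the force slightly and hold.

Request:
jog_arm(
  commands=[
    [-1,0,0,-0.0015,0],
    [-1,0,0,0,0],
    [-1,0,0,0,0],
    [-1,0,0,0,0],
    [-1,0,0,0,0],
    [-1,0,0,0,0],
    [-1,0,0,0,0],
    [-1,0,0,0,0],
  ],
)

```text
time: 10.3
ee_pos: [0.5746, -0.2168, 0.0409]
orientation: [2.206, 2.236, 0.002]
contact_force: [-7.3, 3.7, 21.0]
grip_width: -0.001
```

Request:
jog_arm(
  commands=[
    [-1,0,0,0,0],
  ],
)

```text
time: 10.42
ee_pos: [0.5746, -0.2168, 0.0409]
orientation: [2.206, 2.236, 0.002]
contact_force: [-6.8, 3.0, 20.5]
grip_width: -0.001
```

Request:
jog_arm(
  commands=[
    [-1,0,0,-0.004,0],
    [-1,0,0,-0.01,0],
    [-1,0,0,-0.03,0],
    [-1,0,0,-0.04,0],
    [-1,0.03,0,-0.005,0],
    [-1,0.05,0,0,0],
    [-1,0.05,0,0,0],
    [-1,0.019,0,0,0],
  ],
)

```text
time: 11.42
ee_pos: [0.572, -0.0633, 0.1275]
orientation: [-2.199, -2.241, -0.001]
contact_force: [-0.1, -0.5, -0.1]
grip_width: 0.006
```

Request:
jog_arm(
  commands=[
    [-1,0,0,0,0],
    [-1,0,0,0,0],
  ],
)

```text
time: 11.68
ee_pos: [0.5719, -0.0699, 0.128]
orientation: [2.208, 2.234, -0.001]
contact_force: [-0.1, -0.3, -0.3]
grip_width: -0.001
```

Run:
```python
from h import *
s=ctrl.state();print(s["ee_pos"],s["contact_force"])
j=ctrl.grab_frame("side");cv2.imwrite("pics/s2.png",cv2.resize(j[150:310,240:440,::-1],None,fx=4,fy=3.7))
```

```text
[ 0.57190383 -0.06989233  0.12804254] [-0.08168527 -0.28391968 -0.31301802]
```

View pics/s2.png

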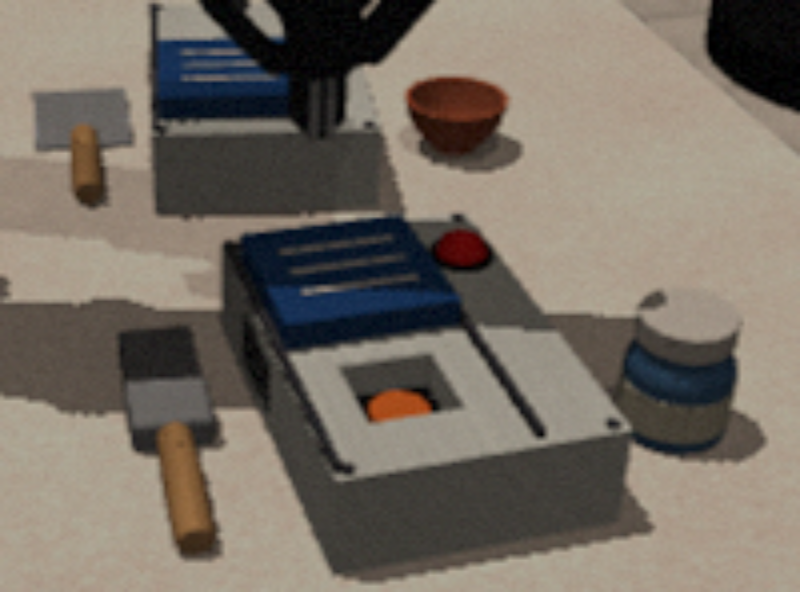

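The cover is open and undisturbed, the key is orange and visible again at crop (398,405), and the tool is over the far end. I'll descend and push shut.

Request:
jog_arm(
  commands=[
    [-1,0.003,0.001,0.03,0],
    [-1,0,0,0.02,0],
    [-1,0,0,0.01,0],
    [-1,0,0,0,0],
  ],
)

```text
time: 12.22
ee_pos: [0.5726, -0.0653, 0.0673]
orientation: [-2.206, -2.235, 0.002]
contact_force: [-0.2, -0.7, -0.5]
grip_width: 0.002
```

Request:
jog_arm(
  commands=[
    [-1,-0.008,0,0,0],
    [-1,-0.01,0,0,0],
    [-1,-0.01,0,0,0],
    [-1,-0.01,0,0,0],
  ],
)

```text
time: 12.72
ee_pos: [0.5741, -0.1033, 0.0683]
orientation: [2.205, 2.237, 0.001]
contact_force: [0.6, 2.5, 1.7]
grip_width: -0.002
```

Request:
jog_arm(
  commands=[
    [-1,-0.01,0,0,0],
    [-1,-0.01,0,0,0],
    [-1,-0.01,0,0,0],
    [-1,-0.01,0,0,0],
  ],
)

```text
time: 13.22
ee_pos: [0.5742, -0.1432, 0.0678]
orientation: [-2.206, -2.237, 0.0]
contact_force: [0.7, 1.8, 1.3]
grip_width: 0.002
```

Request:
jog_arm(
  commands=[
    [-1,-0.008,0,0,0],
    [-1,-0.005,0,0,0],
  ],
)

```text
time: 13.48
ee_pos: [0.5743, -0.1562, 0.0678]
orientation: [-2.206, -2.236, 0.0]
contact_force: [0.7, 2.3, 1.0]
grip_width: -0.002
```

Request:
jog_arm(
  commands=[
    [-1,-0.003,0,0,0],
  ],
)

```text
time: 13.6
ee_pos: [0.5743, -0.1589, 0.0678]
orientation: [-2.206, -2.237, 0.0]
contact_force: [0.7, 2.2, 2.7]
grip_width: 0.002
```

Request:
jog_arm(
  commands=[
    [-1,-0.002,0,0,0],
  ],
)

```text
time: 13.72
ee_pos: [0.5743, -0.1598, 0.0677]
orientation: [-2.204, -2.237, -0.001]
contact_force: [-0.9, 7.2, 4.0]
grip_width: 0.002
```

Request:
jog_arm(
  commands=[
    [-1,-0.002,0,0,0],
  ],
)

```text
time: 13.85
ee_pos: [0.5744, -0.1599, 0.0677]
orientation: [-2.201, -2.237, -0.003]
contact_force: [-3.0, 12.5, 7.2]
grip_width: -0.0
```

The shut stop was reached at y=-0.160 with 12 N (expected about -0.161). I'll back off, rise and check.

Request:
jog_arm(
  commands=[
    [-1,0.014,0,0,0],
    [-1,0.004,0,-0.02,0],
    [-1,0,0,-0.05,0],
    [-1,0.05,0,-0.05,0],
    [-1,0.05,0,-0.03,0],
    [-1,0.05,0,0,0],
    [-1,0,0,0,0],
    [-1,0,0,0,0],
  ],
)

```text
time: 14.85
ee_pos: [0.5722, -0.0012, 0.2129]
orientation: [2.205, 2.236, -0.0]
contact_force: [0.0, -1.8, -0.3]
grip_width: 0.001
```

Run:
```python
from h import *
s=ctrl.state();print(s["ee_pos"],s["contact_force"],s["time"])
j=ctrl.grab_frame("side");k=ctrl.grab_frame("scene")
look("side",j,ctrl.get_calibration("side"));look("scene",k,ctrl.get_calibration("scene"))
a=cv2.resize(j[140:310,200:460],(780,510));cv2.imwrite("pics/s3.png",a[:,:,::-1])
```

```text
[ 0.57217731 -0.00123885  0.21289036] [ 0.02666956 -1.80999877 -0.32632778] 14.85
side red 79 [355.  216.6] [ 0.6419 -0.1147  0.067 ]
side blue 389 [296.7 168.9]
   hull [((315, 175), (0.604, 0.068)), ((280, 176), (0.52, 0.083)), ((279, 163), (0.532, 0.155)), ((313, 161), (0.62, 0.147))]
side blue 1182 [339.6 248.5]
   stripe 55 [336.3 239.4] [ 0.5734 -0.1971] dir deg -179.3 len 0.0592
   stripe 55 [339.9 245.6] [ 0.5739 -0.2171] dir deg -179.4 len 0.0597
   stripe 62 [343.6 252. ] [ 0.5744 -0.2369] dir deg -179.3 len 0.0582
   hull [((370, 258), (0.614, -0.264)), ((324, 266), (0.529, -0.265)), ((311, 237), (0.529, -0.178)), ((353, 230), (0.615, -0.176))]
scene red 137 [253.9 194.7] [ 0.6432 -0.1086  0.067 ]
scene blue 1050 [607.8  10. ]
   hull [((639, 0), (-0.413, 0.404)), ((619, 26), (-0.258, 0.377)), ((578, 13), (-0.258, 0.276)), ((583, 0), (-0.328, 0.274))]
scene blue 1351 [231.7 144. ]
   stripe 51 [222.6 138.3] [ 0.5757 -0.2358] dir deg -179.1 len 0.058
   stripe 50 [230.4 142.5] [ 0.5758 -0.2159] dir deg -179.7 len 0.056
   stripe 50 [238.9 146.2] [ 0.5742 -0.196 ] dir deg -179.5 len 0.0558
   hull [((262, 137), (0.531, -0.172)), ((238, 169), (0.619, -0.163)), ((201, 149), (0.62, -0.254)), ((228, 120), (0.532, -0.258))]
scene blue 2009 [385.7 224.4]
   stripe 64 [376.3 215.5] [0.5667 0.1049] dir deg 169.8 len 0.0615
   stripe 72 [385.2 222.6] [0.571  0.1246] dir deg 169.6 len 0.0607
   stripe 69 [394.5 229.6] [0.5745 0.1443] dir deg 170.0 len 0.0608
   hull [((420, 222), (0.537, 0.176)), ((391, 256), (0.622, 0.161)), ((351, 225), (0.607, 0.076)), ((381, 193), (0.521, 0.091))]
```

View pics/s3.png

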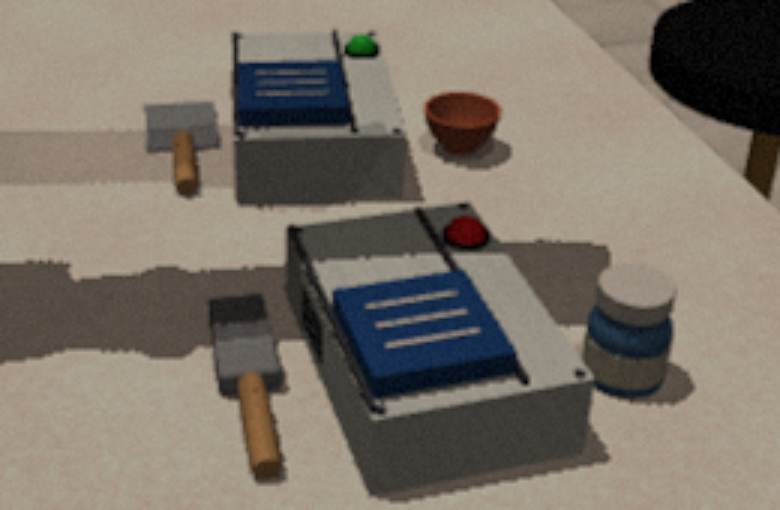

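The red cover is shut: its centre is at y≈-0.2165 in both views, 85 mm from the open position. The green cover is at the same pixels as at the start and the loose items stand as before.

```bash
python3 -c "
from workcell import ctrl
s=ctrl.state();print(s['time'],s['contact_force'],abs(s['qvel']).max());ctrl.sign_off()"
```

```text
14.95 [0.34486096 0.22050028 0.03873606] 0.009919900992477741
the job is handed in; nothing more can be done
```

The red-lamp box is reset and its cover is fully shut again; I handed the job in at 14.95 s of the 51 s allowed.

- **Cover opened:** I pushed it to its stop, where the force jumped from about 2 N to 15 N. The side view put its travel at about 85 mm.
- **Key pressed:** It bottomed out with the fingertip at z ≈ 0.041, about 19 mm below the top face. I held it there about 1.2 s at roughly 20 N, after a short peak of 43 N on the fingertips. I lifted off and saw the key exposed and clear, but did not measure its height again.
- **Cover shut:** I pushed it to the other stop at about 12 N. Both cameras then put its centre at y ≈ -0.2165, which agrees with the measured well centre.
- **Everything else:** The green cover's stripes are at the same pixels as at the start. By eye, the jar, bowl, brush and scraper have not moved. The arm ended clear and still, with almost no contact force.

The only disagreement was in one wrist picture taken while the arm was still settling. It put the well 3–5 mm off in y from the other readings, so I used the side view and the stop position instead.

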